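# Push the laser guard's window up to the loading mark

## Task

Push the counterweighted window of the laser marker's guard up along its slanted rails, from beneath its lip, until the lip is level with the pointer clip on the rail, then take the hand away and leave the window standing there. Push steadily with the outside of the fingers: do not pinch the lip or fling the window, do not shift the pointer clip, and leave the bottle, mug and screwdriver where they are.

Things in the scene. Friction and masses are not known exactly. Their poses are not given: they have to be found in the camera images.
- guard: Fixed guard 400 mm wide, 365 high: aluminium frame, slanted front facing the robot, held by two rails at y = -185 and +185 mm that stand 12 mm proud of the window. Origin on the bench, mid-width, 190 mm behind the slant's foot; x into the guard, z up. The front leans back 40 deg from vertical: up the slope is (0.643, 0, 0.766), out of the window is (-0.766, 0, 0.643) in this frame.
- sash (a joint): How far the amber window has slid up its rails, in m along the slope: 0 fully down (it starts at 0 to 0.03), 0.17 at the top stop. About 0.85 kg, balanced by a counterweight; it resists with about 2.5 N of friction and a little damping, stays where it is left and does not coast. Its bottom edge is 8 mm down the slope from the lip's mid-thickness.
- lip (a point): Centre of the window's lip: aluminium ledge along its bottom, 300 mm wide, standing 35 mm out of the window, 12 mm thick. The point is mid-width, mid-thickness, 17.5 mm out of the window's face; the underside to push is 6 mm down the slope. z axis up the slope, -x axis out of the window. About 97 mm above the bench when down; at least 50 mm along the slope below the lip is free of obstacles.
- mark (a point): Tip of the pointer of the black clip (36 x 24 mm, steel screw head) on the rail at the robot's right (-y), 154 mm from mid-width, 18.5 mm out of the window's face. It points at the lip's end. z axis up the slope. The window is at the mark when lip and mark are equally far up the slope. The clip is held by friction and is not a stop.
- bottle: White plastic bottle with a black cap, 56 mm across, 150 mm tall, standing loose before one end of the guard. Origin at the centre of its underside.
- mug: White mug, 76 mm across, 90 mm tall, standing loose before the other end of the guard. Origin at the centre of its underside.
- screwdriver: Screwdriver, 150 mm long and about 30 mm high, with a black handle, lying loose on the bench before the guard, roughly across the robot's way. Origin under its middle, x axis along it towards the tip.

How it is judged (in metres and radians):
On the way:
1. the fingers push against the lower part of the lip while the window is still below the mark (contact force between the fingers and sash_c0 above 0.8 N and z of lip in the frame of mark below -0.008 m), for 0.15 s.
At the end, for the whole second after the job is handed in: The window stands still with its lip level with the pointer's tip, within 8 mm along the slope (z of lip in the frame of mark between -0.008 and 0.008 m and velocity of joint sash between -0.005 and 0.005 m/s); the robot touches nothing.
It fails at once if the lip is pinched (the fingers press on its upper and lower parts at once) (contact force between the fingers and sash_c0 above 1.5 N and contact force between the fingers and sash_c1 above 1.5 N).
It fails at once if the window is flung (faster than 0.3 m/s) (velocity of joint sash above 0.3 m/s).
It fails at once if the pointer clip is shifted by more than 4 mm (distance of mark from where it was at the start of the episode above 0.004 m).
It fails at once if the bottle, mug or screwdriver is shifted by more than 15 mm or lifted (distance of any of bottle, mug, screwdriver from where it was at the start of the episode above 0.015 m).
It also fails if it takes over 42 s, if anything falls off the work surface, if the arm or the gripper's body presses on something with over 40 N, if the wrist force passes 120 N, or if a joint passes its speed limit or range.

## Robot

A 6-joint arm with a two-finger parallel gripper is mounted at the origin on the work surface. World frame = base frame: x ahead of the robot, y to its left, z up, the work surface at z = 0. Lengths are in m, angles in degrees, forces in N, time in s.
With the tool pointing down it reaches from about 0.35 to 0.875 m from the base axis. Payload 4.2 kg.
Tool frame: the origin (TCP) lies on the centre line of the jaws, within the pads' length; the fingertips stand 19 mm ahead of it and the grasp point (between the pads) is the TCP; z points along the fingers, y is the line along which they close (so a half turn about z gives the same grasp; the last joint's range is limited). The gripper opens to 87 mm and grips with 3 to 60 N. Pads are 19 mm wide; open, the fingers measure 117 mm over their backs; the gripper's body (75 mm by 190 mm) begins 51 mm behind the grasp point.
Start: joints at [14.817, 22.042, 0.453, 0, -68.411, -14.817], TCP at [0.625, 0, 0.242] pointing down, gripper open.
Joint ranges: [-179.83, 179.83], [-69.29, 118.12], [-61.27, 80.66], [-181.25, 117.63], [-171.15, -9.14], [-177.46, 177.46]. Speed limits (degrees/s): [159.86, 159.86, 180, 180, 180, 180].

## Interface

Orientations are given as a 3x3 rotation matrix whose columns are the frame's x, y, z axes.
In Python, from station import sense, capture, finish_job, search_frame, masks_of gives the robot as it stands.
- The arm moves only by the tool drive_tool, never from a script. Its argument "rows" is a list of rows, each a list of 7 numbers: the opening in per cent of the stroke, from 0 (shut) to 100 (fully open), then the shift along the world's x, y, z in mm, then the turn, a rotation vector about the world's x, y, z in rad. In form: [[fingers, dx, dy, dz, wx, wy, wz], ...]. A call has 1 to 5 rows; each row shifts and turns the commanded pose from where the row before left it; what a row does not reach is not made up. A row lasts 1/12 s, in which the tool goes at most 41.7 mm and 7.16 degrees, less where a joint would pass 70% of its speed; a pose out of reach is approached as far as the arm can. A call is refused whole if a number of a shift passes 41.7 or a number of a turn 0.125, either way. A call with a gripper value outside its range is refused whole. The fingers move at their own pace and stop on an object; the grip force is fixed at half the most. Time passes only in rows, so rows that do not move let the fingers close. It gives the time, the measured TCP pose, the force, the opening and the grip force at its end, in the units of the state.
- sense(): the state, without advancing time (a new reading comes with each control period).
- capture(name): name is "scene" or "side" or "wrist"; returns a dict with "frame" (384x512x3 uint8, red, green, blue), "z_map" (384x512 float32, m along the optical axis (not along the pixel's ray), 0 where there is no reading), "fx", "fy", "cx", "cy" (pixels), "R" (3x3) and "t" (3): a world point X has camera coordinates R X + t; the wrist camera has in their place "T_tool_cam" (4x4, takes a point from camera to tool coordinates, whose origin is the TCP and whose axes are the flange's). Camera axes: x right, y down, z forward; pixel columns grow to the right and rows downward; lengths in m; the calibration is good to about 2 mm. A picture is of the moment at which its call begins: read the wrist's pose just before it.
- finish_job(): hands the job in; it is judged then, once.
Trained networks look in a picture, given as the dict that the camera call returned (one of the last four; its "shot" number tells which), for a name from the list of things; names that differ only in an ending like _2 or _b are one class to them, and where a whole thing is asked for, a point or a joint stands for the part that bears it (a point fixed in the world has none). Each returns a list of dicts, best first, with "p" (0 to 1); they miss things now and then, are a little off and sometimes report something else, mostly with a low value. They report only what shows in the picture. A call takes as long as a camera call.
- search_frame(label, picture): "xy" ([column, row] in pixels, amid what is visible of it).
- masks_of(label, picture): "region" (384x512 bool, what is visible of it) and "xy" ([column, row] in pixels, amid what is visible of it).
The state is a dict: "time_s": time; "joints": joint angles; "joint_velocities": joint speeds; "effort": joint torques, N m; "tcp_pos": TCP position; "ee_rot": TCP orientation; "wrist_force": force on the tool from outside, world axes, zero at the start; "moment": the same for the moment, N m; "gripper_width": opening from 0.0 (shut) to 1.0 (fully open); "gripper_force": force on a finger pad.
Only numpy, scipy, OpenCV 4.12 (cv2) and the standard library are available. Lean on these libraries where they do the work, as an engineer would, in place of code of your own. Each camera call takes 0.05 s, during which the arm holds its last target. There are 200 camera calls.

## Working session

There is one attempt and no reset: what is moved stays moved. The work goes in short steps, Python scripts to look and compute and a tool call to move; the robot and the scene stay as the last step left them, time stands still between calls to the robot, and variables do not carry over. Pictures are saved under pics/ and viewed, at most 10 in all, crops included, and the job is handed in when it is done.

Besides the shell and the picture viewer there is one more tool, called after "Request:" as a command line: name --pt "numbers of a row" for each row, then --argument value for the rest. drive_tool: Moves the arm, as the interface text tells. Its arguments: {"type":"object","properties":{"rows":{"type":"array"}},"required":["rows"]}

```bash
mkdir -p pics
cat > h.py <<'E'
import numpy as np, cv2
from station import *
def pts(c,m):
    v,u=np.nonzero(m&(c['z_map']>0)); z=c['z_map'][v,u]
    P=np.c_[(u-c['cx'])/c['fx']*z,(v-c['cy'])/c['fy']*z,z]
    return (P-c['t'])@c['R']
def save(c,n): cv2.imwrite('pics/'+n,c['frame'][:,:,::-1])
E
python3 - <<'E'
from h import *
np.set_printoptions(precision=4,suppress=True)
ims=[]
for n in('scene','side'):
    c=capture(n); ims.append(c['frame']); print(n,c['R'].tolist(),c['t'],c['fx'])
    for l in('guard','lip','mark','bottle','mug','screwdriver'):
        print(l,[(round(r['p'],2),r['xy']) for r in search_frame(l,c)[:2]])
        for r in masks_of(l,c)[:1]:
            P=pts(c,r['region'])
            if len(P): print('  ',round(r['p'],2),r['xy'],len(P),np.percentile(P,[3,50,97],axis=0).tolist())
    np.savez('/tmp/'+n,**c)
cv2.imwrite('pics/a.png',ims[0][:,:,::-1]);cv2.imwrite('pics/b.png',ims[1][:,:,::-1])
E
```

```text
scene [[0.9321388008975751, 0.3618488403600445, 0.013515642467952144], [0.24278321602118091, -0.5968563502571421, -0.7647344684111838], [-0.26865138354313967, 0.7161200415348077, -0.6442037878129423]] [-0.5301 -0.0588  1.134 ] 431.71357232851653
guard [(0.91, [326.5, 236.3])]
   0.64 [325.7, 238.5] 43771 [[0.551848375159332, -0.29428850077869834, 0.018528132723363264], [0.755019626582567, -0.25952348397386277, 0.22953735418128848], [0.8589700855263385, 0.09077457467118012, 0.36568235867872484]]
lip [(0.97, [270.8, 199.6])]
   0.97 [270.8, 198.8] 5684 [[0.5463126216983074, -0.20578321825428122, 0.11091014630336153], [0.6201286172671463, -0.08514899847695394, 0.1540107094489045], [0.7125603659861025, 0.07828164058456953, 0.25369793286937203]]
mark [(0.61, [209.7, 259.4]), (0.52, [328.8, 238.6])]
   0.86 [210.4, 257.4] 354 [[0.5731634910480626, -0.2731256306984137, 0.15758021647770692], [0.5892420628264847, -0.2612932161451522, 0.17680622771476007], [0.599075507574963, -0.2393560116377892, 0.1829112295538775]]
bottle [(0.98, [141.4, 264.8])]
   0.58 [142.3, 266.3] 1752 [[0.4147680650146
[... 1554 characters left out ...]
.40084816203927903, -0.27136926038214915, 0.01810642360698571], [0.41572102823084695, -0.25211883025162873, 0.1005114607042326], [0.4390652804228981, -0.22500809175780379, 0.1519316783589713]]
mug [(0.61, [188.9, 193.8])]
   0.83 [187.7, 192.5] 1261 [[0.4414973931345777, 0.10729254719175162, 0.008086406844826094], [0.4728782471347956, 0.1402331002427142, 0.05777837512368963], [0.5119306865641396, 0.20362991224425242, 0.09159935650050728]]
screwdriver [(0.9, [240.4, 258.6])]
   0.61 [241.5, 260.4] 323 [[0.4466863547608019, -0.115006179884814, 0.01210125607326477], [0.45642041821933776, -0.0845175999522225, 0.02433073860268035], [0.4688683950492626, -0.040205931540164885, 0.02854605779332783]]
```

View pics/a.png

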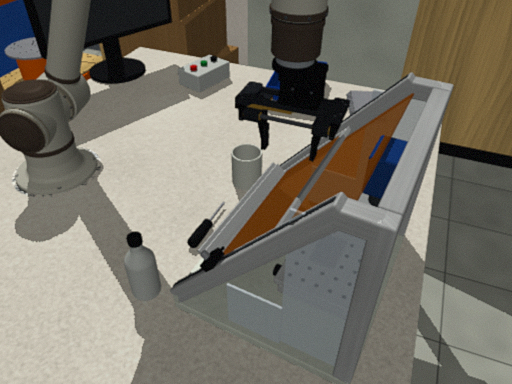

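View pics/b.png

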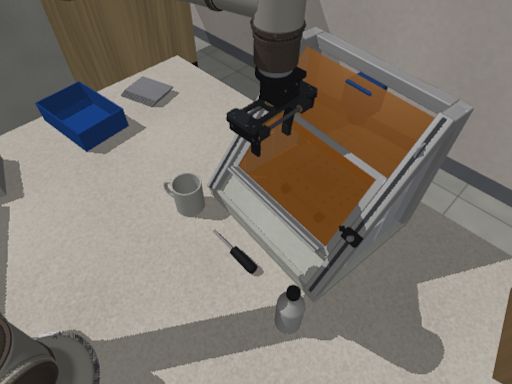

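Both views show the guard slightly yawed. The clip is at about (351,235) in side and (212,258) in scene, with the lip low on the slope. The screwdriver, mug and bottle stand in front of it. Next I fit the window frame.

```bash
python3 - <<'E'
from h import *
np.set_printoptions(precision=4,suppress=True)
rng=np.random.default_rng(0)
for n in('side','scene'):
    c=capture(n)
    P=pts(c,masks_of('lip',c)[0]['region']); M=pts(c,masks_of('mark',c)[0]['region'])
    best=None
    for _ in range(600):
        a,b,d=P[rng.choice(len(P),3,False)]; k=np.cross(b-a,d-a); k/=np.linalg.norm(k)+1e-12
        if k[2]<0:k=-k
        if abs(k[2]-.643)>.06: continue
        i=abs((P-a)@k)<.003
        if best is None or i.sum()>best.sum(): best=i
    Q=P[best]; q=Q.mean(0); k=np.linalg.svd(Q-q,full_matrices=False)[2][2]; k*=np.sign(k[2])
    yaw=np.arctan2(-k[1],-k[0]); print(n,'normal',k,'inl',best.sum(),len(P),'yaw',np.degrees(yaw))
    for yw in (yaw,):
        X=np.array([np.cos(yw),np.sin(yw),0]); Y=np.array([-np.sin(yw),np.cos(yw),0]); Z=np.array([0,0,1.])
        U=.643*X+.766*Z; N=-.766*X+.643*Z
        F=np.c_[U,Y,N]; o=np.median(Q@N)
        L=P@F; L[:,2]-=o; m=M@F; m[:,2]-=o
        lip=L[(L[:,2]>.012)&(L[:,2]<.04)]
        print('off',o,'lip u,y,n pct',np.percentile(lip,[1,10,50,90,99],axis=0).tolist(),len(lip))
        print('win y',np.percentile(Q@F,[1,99],axis=0).tolist())
        print('mark pct',np.percentile(m,[2,10,50,90,98],axis=0).tolist())
        t=m[np.argsort(-m[:,1])[:12]]; print('tip',t[::2].tolist())
        h=np.histogram(lip[:,0],bins=np.arange(lip[:,0].min(),lip[:,0].max()+.002,.002));print(h[0][:40],h[1][0])
    u,v=(351,235) if n=='side' else (212,258)
    cr=c['frame'][v-50:v+40,u-70:u+50]; cv2.imwrite(f'pics/c_{n}.png',cv2.resize(cr,None,fx=5,fy=5,interpolation=cv2.INTER_CUBIC)[:,:,::-1])
E
python3 -c "
import cv2,numpy as np
a=cv2.imread('pics/c_side.png');b=cv2.imread('pics/c_scene.png')
cv2.imwrite('pics/c.png',cv2.resize(np.hstack([a,b]),(800,300)))"
```

```text
side normal [-0.7635  0.0871  0.6399] inl 9963 11487 yaw -6.506267141106457
off -0.377889455207585 lip u,y,n pct [[0.44967482860931934, -0.15047761265525544, 0.012431920744009178], [0.45228755425203176, -0.13234848252941572, 0.017122058374319755], [0.4566938048977286, -0.02192753590521824, 0.02684882594438992], [0.4612137325777609, 0.10987834330445134, 0.03481667419952161], [0.4619684556650081, 0.14252206997306818, 0.0364095417912583]] 980
win y [[0.46127034046587945, -0.1646336093711478, -0.3804069260373888], [0.6481186021600379, 0.14933373923141438, -0.37481036036732635]]
mark pct [[0.5114984136979575, -0.20535948937372128, 0.014936523988442479], [0.5145650911227413, -0.20306794557089183, 0.01907882733666947], [0.5250830618364649, -0.18860736897217412, 0.026813134711799413], [0.5338177830014494, -0.16598238781304595, 0.03810874350708696], [0.534400350975096, -0.15863886420271303, 0.039851900766558306]]
tip [[0.5199132810605838, -0.15636872379249128, 0.019650163917075636], [0.5256322403978911, -0.15701107978479, 0.019282097726111946], [0.5242619115381179, -0.15842280460894567, 0.019
[... 1126 characters left out ...]
0.5316409896590163, -0.19370056121807375, 0.02189691328931015], [0.5346125147599338, -0.1732744337815495, 0.03265965575280395], [0.5356393361711776, -0.12151811409114965, 0.03897487095969212]]
tip [[0.37115428168921083, -0.10383682526990201, 0.0013880797729738381], [0.37362625134113275, -0.10536398539688613, -0.0009369175578463063], [0.374692976191677, -0.10926030796899631, -0.0004239215887412162], [0.46030755217118297, -0.12009400978707205, 0.007210435333384613], [0.4647611498848825, -0.1215283509960198, 0.0016048777119213042], [0.460607120817679, -0.12803423703070835, 0.01444113409244846]]
[1 0 0 0 0 0 0 0 0 0 0 0 0 0 0 0 0 0 0 0 0 0 0 0 0 0 0 0 0 0 0 0 0 0 0 0 0
 0 0 0] 0.3415198301313021
```

View pics/c.png

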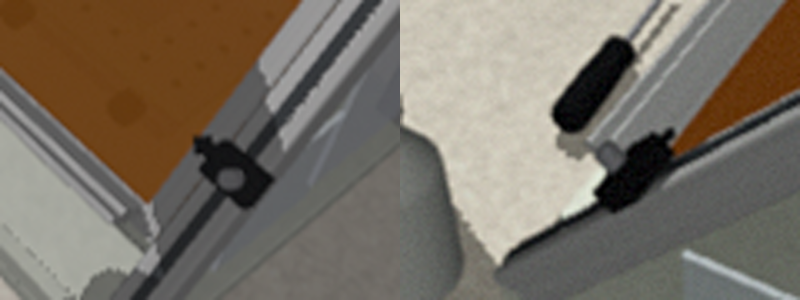

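Request:
drive_tool --pt "0 -35 -12 0 0 0 -0.11" --pt "0 -35 -12 0 -0.012 -0.11 0" --pt "0 -35 -12 0 -0.012 -0.11 0" --pt "0 -35 -12 0 -0.012 -0.11 0" --pt "0 -25 -12 0 -0.012 -0.11 0"

```text
time_s: 2.02
tcp_pos: [0.4579, -0.0598, 0.242]
ee_rot: [[-0.109, -0.896, 0.431], [-0.994, 0.099, -0.044], [-0.003, -0.433, -0.901]]
wrist_force: [1.2, -2.2, 2.4]
gripper_width: 0.706
gripper_force: 0.0
```

Run:
```python
from h import *
s=sense()
for k in('time_s','joints','tcp_pos','ee_rot','wrist_force','gripper_width'):print(k,np.round(s[k],4).tolist())
```

```text
time_s 2.0167
joints [18.1296, -6.2167, -45.3906, 21.4393, -28.8017, -41.2675]
tcp_pos [0.4579, -0.0598, 0.242]
ee_rot [[-0.1087, -0.8957, 0.4312], [-0.9941, 0.0994, -0.0441], [-0.0034, -0.4334, -0.9012]]
wrist_force [1.1597, -2.205, 2.4252]
gripper_width 0.7059
```

Request:
drive_tool --pt "0 4 2 -15 -0.009 -0.083 0" --pt "0 4 2 -25 -0.009 -0.083 0" --pt "0 5 0 -25 -0.009 -0.083 0" --pt "0 0 0 -25 0 0 0" --pt "0 0 0 0 0 0 0"

```text
time_s: 2.43
tcp_pos: [0.4683, -0.0751, 0.2226]
ee_rot: [[-0.142, -0.838, 0.526], [-0.989, 0.099, -0.109], [0.039, -0.536, -0.843]]
wrist_force: [-0.1, -1.5, -0.8]
gripper_width: 0.323
gripper_force: 0.0
```

Run:
```python
from h import *
s=sense()
for k in('time_s','joints','tcp_pos','ee_rot','wrist_force','gripper_width'):print(k,np.round(s[k],4).tolist())
c=capture('side');save(c,'d.png')
```

```text
time_s 2.4333
joints [4.9755, -5.1745, -59.3343, 63.6026, -9.9272, -73.2651]
tcp_pos [0.4683, -0.0751, 0.2226]
ee_rot [[-0.1423, -0.8384, 0.5261], [-0.989, 0.0994, -0.1092], [0.0393, -0.5359, -0.8434]]
wrist_force [-0.1249, -1.5388, -0.8364]
gripper_width 0.3228
```

View pics/d.png

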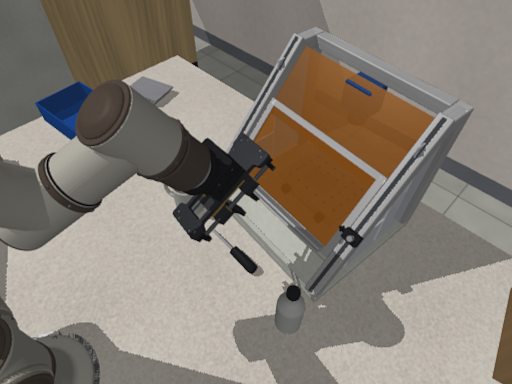

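The arm is running into its wrist limit, with j5 near -9. I fit a kinematic model from the readings so I can pick a tool yaw that stays clear of it.

```bash
cat > kin.py <<'E'
import numpy as np
from scipy.spatial.transform import Rotation as Ro
from scipy.optimize import least_squares
def r(ax,d): return Ro.from_euler(ax,d,degrees=True).as_matrix()
D=[([14.817,22.042,.453,0,-68.411,-14.817],[.625,0,.242]),
([18.1296,-6.2167,-45.3906,21.4393,-28.8017,-41.2675],[.4579,-.0598,.242]),
([4.9755,-5.1745,-59.3343,63.6026,-9.9272,-73.2651],[.4683,-.0751,.2226])]
def frames(q,s4,s5,s6,T):
    A=r('z',q[0]);B=A@r('y',q[1]);C=B@r('y',-q[2]);E=C@r('x',s4*q[3])@r('y',s5*q[4])@r('x',s6*q[5])@T
    return A,B,C,E
E
python3 - <<'E'
from kin import *
from station import sense
np.set_printoptions(precision=4,suppress=True)
R2=np.array([[-.1087,-.8957,.4312],[-.9941,.0994,-.0441],[-.0034,-.4334,-.9012]])
R3=np.array(sense()['ee_rot'])
for s4 in(1,-1):
 for s5 in(1,-1):
  for s6 in(1,-1):
    a=frames(D[1][0],s4,s5,s6,np.eye(3))[3].T@R2;b=frames(D[2][0],s4,s5,s6,np.eye(3))[3].T@R3
    e=np.linalg.norm(a-b)
    if e<.1: print(s4,s5,s6,e,a)
M=[];v=[]
for q,p in D:
    A,B,C,_=frames(q,1,1,1,np.eye(3))
    d={0:np.array([0,0,-1.]),1:R2[:,2],2:R3[:,2]}[[x[0] for x in D].index(q)]
    M.append(np.c_[A[:,1],[0,0,1],A[:,0],B[:,2],C[:,0],C[:,2],d]);v+=list(p)
M=np.vstack(M);x0=np.array([-.16,.4,0.1,.4,.4,0,.25])
dx=np.linalg.lstsq(M,v-M@x0,rcond=1e-3)[0];print('off,d1,a1,L2,L3,a3,L6',x0+dx,M@(x0+dx)-v,np.linalg.svd(M)[1])
E
```

```text
-1 -1 -1 0.005844978338011472 [[ 0. -0.  1.]
 [-1. -0.  0.]
 [-0. -1. -0.]]
off,d1,a1,L2,L3,a3,L6 [-0.1551 -0.3389  0.3542  0.4933  0.0053  0.162   0.0281] [-0.0016  0.0045 -0.0031 -0.0105  0.0379  0.0064  0.0024 -0.044  -0.0033] [3.3666 2.4718 1.7392 0.6371 0.3332 0.0981 0.0715]
```

Request:
drive_tool --pt "0 0 20 0 0 0.12 0" --pt "0 0 20 0 0 0.12 0" --pt "0 0 0 0 0 0 0"

```text
time_s: 2.73
tcp_pos: [0.4849, -0.0709, 0.237]
ee_rot: [[-0.161, -0.867, 0.471], [-0.985, 0.109, -0.136], [0.066, -0.486, -0.871]]
wrist_force: [1.0, 1.5, 1.3]
gripper_width: 0.062
gripper_force: 0.0
```

```bash
cat > log.py <<'E'
import json
from station import sense
s=sense();d=dict(q=list(map(float,s['joints'])),p=list(map(float,s['tcp_pos'])),R=[list(map(float,x)) for x in s['ee_rot']])
open('log.jsonl','a').write(json.dumps(d)+'\n');print([round(x,2) for x in d['q']],s['tcp_pos'],s['time_s'])
E
python3 log.py
```

```text
[14.77, -3.54, -50.62, 41.39, -22.34, -58.89] [ 0.4848789  -0.07085937  0.23698533] 2.7333
```

Request:
drive_tool --pt "0 0 0 0 0 0 -0.12" --pt "0 0 0 0 0 0 -0.12" --pt "0 0 0 0 0 0 -0.12" --pt "0 0 0 0 0 0 -0.12" --pt "0 0 0 0 0 0 0"

```text
time_s: 3.15
tcp_pos: [0.4834, -0.0718, 0.2349]
ee_rot: [[-0.591, -0.725, 0.354], [-0.803, 0.49, -0.338], [0.072, -0.484, -0.872]]
wrist_force: [1.0, 0.3, 0.5]
gripper_width: 0.008
gripper_force: 0.0
```

```bash
python3 log.py
```

```text
[20.48, 0.06, -48.6, 46.64, -37.29, -92.68] [ 0.48339596 -0.07177466  0.2348677 ] 3.15
```

Request:
drive_tool --pt "0 0 0 -20 0 -0.12 0" --pt "0 0 0 -20 0 -0.12 0" --pt "0 0 0 -20 0 -0.12 0" --pt "0 0 0 0 0 0 0"

```text
time_s: 3.48
tcp_pos: [0.5022, -0.095, 0.2383]
ee_rot: [[-0.615, -0.626, 0.48], [-0.789, 0.478, -0.387], [0.013, -0.617, -0.787]]
wrist_force: [-1.0, -1.8, 0.7]
gripper_width: 0.001
gripper_force: 0.0
```

```bash
python3 log.py
cat > fit.py <<'E'
from kin import *
import json
L=[json.loads(l) for l in open('log.jsonl')]
T=np.array([[0,0,1.],[-1,0,0],[0,-1,0]])
q=[d[0] for d in D]+[l['q'] for l in L]; P=np.array([d[1] for d in D]+[l['p'] for l in L])
def basis(q):
    A,B,C,E=frames(q,-1,-1,-1,T);W=C@r('x',-q[3]);V=W@r('y',-q[4])
    return np.c_[A[:,1],[0,0,1],A[:,0],B[:,2],C[:,0],C[:,2],E[:,2],W[:,1],V[:,2]],E
x0=np.array([0,.35,0.,.4,.4,0,.25,-.15,0])
def fit():
    M=np.vstack([basis(a)[0] for a in q]);v=P.ravel()
    x=x0+np.linalg.lstsq(M,v-M@x0,rcond=2e-3)[0]
    return x,M@x-v
if __name__=='__main__':
    np.set_printoptions(precision=4,suppress=True);x,e=fit();print('off,d1,a1,L2,L3,a3,L6,W,V',x);print(e.reshape(-1,3))
E
python3 fit.py
```

```text
[7.54, -0.35, -56.16, 78.57, -27.11, -115.58] [ 0.50222156 -0.09503044  0.23830192] 3.4833
off,d1,a1,L2,L3,a3,L6,W,V [ 0.0002  0.1612 -0.0008  0.5647  0.4228  0.0002  0.2874 -0.16   -0.0002]
[[-0.      0.0001 -0.    ]
 [ 0.     -0.      0.    ]
 [-0.     -0.     -0.    ]
 [ 0.     -0.      0.    ]
 [-0.      0.      0.    ]
 [ 0.      0.     -0.    ]]
```

```bash
cat > ik.py <<'E'
from fit import *
x,_=fit()
lo=np.array([-179.83,-69.29,-61.27,-181.25,-171.15,-177.46]);hi=np.array([179.83,118.12,80.66,117.63,-9.14,177.46])
yw=np.radians(-6.4);X=np.array([np.cos(yw),np.sin(yw),0]);Y=np.array([-np.sin(yw),np.cos(yw),0]);Z=np.array([0,0,1.])
U=.643*X+.766*Z;N=-.766*X+.643*Z;O=-.3785
def pos(u,y,n): return u*U+y*Y+(n+O)*N
def rot(al,ph,ro):
    # base: z=-N, y=-U ; tilt steeper al, swing ph about U, roll
    R0=np.c_[np.cross(-U,-N),-U,-N]
    return Ro.from_rotvec(np.radians(ph)*U).as_matrix()@Ro.from_rotvec(np.radians(al)*Y).as_matrix()@R0@r('z',ro)
def fk(q): B,E=basis(q); return B@x,E
def ik(p,R,q0):
    f=lambda q:np.r_[(fk(q)[0]-p)*5,(Ro.from_matrix(fk(q)[1]@R.T)).as_rotvec()]
    s=least_squares(f,np.clip(q0,lo+1,hi-1),bounds=(lo,hi),x_scale=30,max_nfev=60)
    return s.x,np.abs(s.fun).max()
E
cat > /tmp/s.py <<'E'
from ik import *
from multiprocessing import Pool
rng=np.random.default_rng(1)
qc=np.array(L[-1]['q'])
S=[qc,[15,-5,-50,100,-20,-100],[0,-5,-50,-90,-40,90],[10,-10,-40,-180,-30,90]]
def job(a):
    al,ph,ro=a;out=[];R=rot(al,ph,ro)
    for s in S+[rng.uniform([-40,-60,-61,-180,-90,-177],[60,60,20,117,-10,177]) for _ in range(4)]:
        qa,e=ik(pos(.46,0,.05),R,s)
        if e>1e-3: continue
        qs=[qa];ok=1
        for u,n in((.418,.032),(.418,.10),(.505,.032)):
            qb,e=ik(pos(u,0,n),R,qs[-1] if n<.1 or 1 else qa);ok&=e<1e-3;qs.append(qb)
        if not ok: continue
        Q=np.array(qs);m=min((Q-lo).min(),(hi-Q).min());dj=np.abs(np.diff(Q,axis=0)).max()
        if m>2 and dj<60: out.append((round(m,1),round(dj),round(np.abs(qs[2]-qc).max()),a,np.round(qs[2]).tolist(),np.round(qs[3]).tolist()))
    return out
if __name__=='__main__':
    A=[(al,ph,ro) for al in(-10,0,10) for ph in(-40,-20,0,20) for ro in(0,90,180,-90)]
    with Pool() as p: res=sum(p.map(job,A),[])
    res.sort(key=lambda t:t[2]+t[1]-2*min(t[0],10));[print(t) for t in res[:22]]
E
PYTHONPATH=. OMP_NUM_THREADS=1 timeout 400 python3 /tmp/s.py
```

```text
(np.float64(15.7), 15, 139, (10, 20, 90), [-10.0, 7.0, -31.0, -60.0, -25.0, -26.0], [-6.0, 14.0, -20.0, -50.0, -25.0, -39.0])
(np.float64(15.7), 15, 139, (10, 20, 90), [-10.0, 7.0, -31.0, -60.0, -25.0, -26.0], [-6.0, 14.0, -20.0, -50.0, -25.0, -39.0])
(np.float64(15.7), 15, 139, (10, 20, 90), [-10.0, 7.0, -31.0, -60.0, -25.0, -26.0], [-6.0, 14.0, -20.0, -50.0, -25.0, -39.0])
(np.float64(15.7), 15, 139, (10, 20, 90), [-10.0, 7.0, -31.0, -60.0, -25.0, -26.0], [-6.0, 14.0, -20.0, -50.0, -25.0, -39.0])
(np.float64(15.7), 15, 139, (10, 20, 90), [-10.0, 7.0, -31.0, -60.0, -25.0, -26.0], [-6.0, 14.0, -20.0, -50.0, -25.0, -39.0])
(np.float64(15.7), 15, 139, (10, 20, 90), [-10.0, 7.0, -31.0, -60.0, -25.0, -26.0], [-6.0, 14.0, -20.0, -50.0, -25.0, -39.0])
(np.float64(15.7), 15, 139, (10, 20, 90), [-10.0, 7.0, -31.0, -60.0, -25.0, -26.0], [-6.0, 14.0, -20.0, -50.0, -25.0, -39.0])
(np.float64(15.7), 15, 139, (10, 20, 90), [-10.0, 7.0, -31.0, -60.0, -25.0, -26.0], [-6.0, 14.0, -20.0, -50.0, -25.0, -39.0])
(np.float64(15.7), 15, 139, (10, 20, 180), [-10.0, 7.0, -31.0, -60.0, -25.0, -116.0], [-6.0,
[... 961 characters left out ...]
.0, 9.0, -34.0, -85.0, -33.0, 7.0], [-15.0, 14.0, -21.0, -76.0, -28.0, -9.0])
(np.float64(18.4), 17, 164, (0, 20, 90), [-24.0, 9.0, -34.0, -85.0, -33.0, 7.0], [-15.0, 14.0, -21.0, -76.0, -28.0, -9.0])
(np.float64(18.4), 17, 164, (0, 20, 90), [-24.0, 9.0, -34.0, -85.0, -33.0, 7.0], [-15.0, 14.0, -21.0, -76.0, -28.0, -9.0])
(np.float64(18.4), 17, 164, (0, 20, 90), [-24.0, 9.0, -34.0, -85.0, -33.0, 7.0], [-15.0, 14.0, -21.0, -76.0, -28.0, -9.0])
(np.float64(18.4), 17, 164, (0, 20, 180), [-24.0, 9.0, -34.0, -85.0, -33.0, -83.0], [-15.0, 14.0, -21.0, -76.0, -28.0, -99.0])
(np.float64(18.4), 17, 164, (0, 20, 180), [-24.0, 9.0, -34.0, -85.0, -33.0, -83.0], [-15.0, 14.0, -21.0, -76.0, -28.0, -99.0])
```

```bash
cat > /tmp/p.py <<'E'
from ik import *
from scipy.spatial.transform import Slerp
np.set_printoptions(precision=3,suppress=True,linewidth=150)
qc=np.array(L[-1]['q']);pc=np.array(L[-1]['p']);Rc=np.array(L[-1]['R'])
Rd=np.array([[0,-1,0],[-1,0,0],[0,0,-1.]])
y0=.02
for al,ph in((10,20),(12,28),(20,20)):
    Rt=rot(al,ph,0)
    wp=[(pc,Rc),(np.array([.46,-.04,.25]),Rd),(pos(.418,y0,.11),Rt),(pos(.418,y0,.032),Rt),(pos(.505,y0,.032),Rt)]
    q=qc;print('==',al,ph,'z',Rt[:,2])
    for (pa,Ra),(pb,Rb) in zip(wp,wp[1:]):
        dr=Ro.from_matrix(Rb@Ra.T).as_rotvec();n=max(4,int(np.ceil(np.abs(dr).max()/.1)))
        mj=0;mm=99
        for k in range(1,n+1):
            qn,e=ik(pa+(pb-pa)*k/n,Ro.from_rotvec(dr*k/n).as_matrix()@Ra,q);mj=max(mj,np.abs(qn-q).max());mm=min(mm,(qn-lo).min(),(hi-qn).min());q=qn
        B,E=basis(q);w=np.array([B[:,:k]@x[:k] for k in(4,6)]);w5=w[1]+B[:,7]*x[7]
        print('n',n,'dp/row mm',(pb-pa)/n*1e3,'dr/row',dr/n,'step',round(mj,1),'mar',round(mm,1),'err',round(e,4),'q',np.round(q));
        print('   elbow,wrist,w5,tcp',w[0],w[1],w5,pb)
E
PYTHONPATH=. python3 /tmp/p.py
```

```text
== 10 20 z [ 0.631  0.268 -0.728]
n 7 dp/row mm [-6.032  7.861  1.671] dr/row [0.033 0.091 0.09 ] step 20.0 mar 9.0 err 0.0 q [ 15.   6. -21.  -0. -64. -15.]
   elbow,wrist,w5,tcp [0.052 0.014 0.723] [0.418 0.114 0.537] [ 0.46  -0.04   0.537] [ 0.46 -0.04  0.25]
n 8 dp/row mm [  1.715   0.874 -12.807] dr/row [ 0.034 -0.088  0.009] step 27.9 mar 9.2 err 0.0 q [ -5.   5. -33. -58. -22.  58.]
   elbow,wrist,w5,tcp [ 0.051 -0.004  0.724] [ 0.383 -0.033  0.464] [ 0.292 -0.11   0.357] [ 0.474 -0.033  0.148]
n 4 dp/row mm [ 14.844  -1.665 -12.539] dr/row [-0. -0.  0.] step 4.5 mar 13.5 err 0.0 q [-10.  16. -27. -69. -23.  74.]
   elbow,wrist,w5,tcp [ 0.155 -0.026  0.703] [ 0.461 -0.077  0.416] [ 0.352 -0.117  0.307] [ 0.533 -0.04   0.097]
n 4 dp/row mm [13.898 -1.559 16.661] dr/row [-0. -0.  0.] step 7.5 mar 13.4 err 0.0 q [ -3.  13. -21. -49. -23.  47.]
   elbow,wrist,w5,tcp [ 0.13  -0.006  0.71 ] [ 0.48  -0.022  0.474] [ 0.407 -0.123  0.373] [ 0.589 -0.046  0.164]
== 12 28 z [ 0.576  0.398 -0.715]
n 7 dp/row mm [-6.032  7.861  1.671] dr/row [0.033 0.091 0.09 ] step 20.0 mar 9.0 err 0.0 q 
[... 1111 characters left out ...]

n 6 dp/row mm [  2.286   1.165 -17.076] dr/row [ 0.043 -0.089  0.016] step 18.5 mar 15.0 err 0.0 q [  3.   6. -33. -36. -24.  32.]
   elbow,wrist,w5,tcp [0.055 0.003 0.723] [0.384 0.023 0.459] [ 0.333 -0.11   0.386] [ 0.474 -0.033  0.148]
n 4 dp/row mm [ 14.844  -1.665 -12.539] dr/row [-0.  0. -0.] step 3.3 mar 13.8 err 0.0 q [ -0.  16. -26. -44. -23.  43.]
   elbow,wrist,w5,tcp [ 0.157 -0.001  0.704] [ 0.468 -0.002  0.418] [ 0.393 -0.117  0.336] [ 0.533 -0.04   0.097]
n 4 dp/row mm [13.898 -1.559 16.661] dr/row [-0.  0. -0.] step 4.6 mar 15.0 err 0.0 q [  2.  14. -19. -32. -29.  28.]
   elbow,wrist,w5,tcp [0.14  0.004 0.708] [0.491 0.014 0.472] [ 0.448 -0.123  0.403] [ 0.589 -0.046  0.164]
```

Request:
drive_tool --pt "0 -3 4 1 0.015 0.042 0.042" --pt "0 -3 4 1 0.015 0.042 0.042" --pt "0 -3 4 1 0.015 0.042 0.042" --pt "0 -3 4 1 0.015 0.042 0.042" --pt "0 -3 4 1 0.015 0.042 0.042"

```text
time_s: 3.9
tcp_pos: [0.4874, -0.0724, 0.2437]
ee_rot: [[-0.426, -0.827, 0.366], [-0.903, 0.365, -0.227], [0.054, -0.427, -0.903]]
wrist_force: [-0.1, -0.6, 0.7]
gripper_width: 0.002
gripper_force: 0.0
```

Request:
drive_tool --pt "0 -3 4 1 0.015 0.042 0.042" --pt "0 -3 4 1 0.015 0.042 0.042" --pt "0 -3 4 1 0.015 0.042 0.042" --pt "0 -3 4 1 0.015 0.042 0.042" --pt "0 -3 4 1 0.015 0.042 0.042"

```text
time_s: 4.32
tcp_pos: [0.4727, -0.0516, 0.249]
ee_rot: [[-0.215, -0.955, 0.204], [-0.975, 0.199, -0.094], [0.05, -0.219, -0.974]]
wrist_force: [0.2, -0.5, 1.0]
gripper_width: 0.009
gripper_force: 0.0
```

Request:
drive_tool --pt "0 -3 4 1 0.015 0.042 0.042" --pt "0 -3 4 1 0.015 0.042 0.042" --pt "0 -3 4 1 0.015 0.042 0.042" --pt "0 -3 4 1 0.015 0.042 0.042" --pt "0 -3 4 1 0.015 0.042 0.042"

```text
time_s: 4.73
tcp_pos: [0.4579, -0.0314, 0.2541]
ee_rot: [[0.001, -1.0, 0.006], [-1.0, -0.001, 0.002], [-0.002, -0.006, -1.0]]
wrist_force: [-0.3, -0.8, -0.3]
gripper_width: 0.007
gripper_force: 0.0
```

```bash
cat > to.py <<'E'
from ik import *
import sys
from station import sense
np.set_printoptions(precision=4,suppress=True)
s=sense();p=np.array(s['tcp_pos']);R=np.array(s['ee_rot']);Rt=rot(12,28,0)
a=list(map(float,sys.argv[1:4]));t=pos(*a)
rel=p-O*N;print('t',s['time_s'],'q',np.round(s['joints'],1),'u,y,n',rel@U,p@Y,rel@N,'F',s['wrist_force'])
print('dp mm',(t-p)*1e3,'dr',Ro.from_matrix(Rt@R.T).as_rotvec())
E
python3 to.py .418 .02 .11
```

```text
t 4.7333 q [ 16.4   4.9 -20.7  -0.  -64.1 -16.4] u,y,n 0.4894668652357854 0.019878947892242812 0.19072532499680722 F [-0.3227 -0.7774 -0.3467]
dp mm [  15.8313   -1.6539 -106.548 ] dr [ 0.3862 -0.6653  0.1499]
```

Request:
drive_tool --pt "0 1 0 -7 0.026 -0.044 0.01" --pt "0 1 0 -7 0.026 -0.044 0.01" --pt "0 1 0 -7 0.026 -0.044 0.01" --pt "0 1 0 -7 0.026 -0.044 0.01" --pt "0 1 0 -7 0.026 -0.044 0.01"

```text
time_s: 5.15
tcp_pos: [0.4631, -0.0318, 0.2189]
ee_rot: [[0.062, -0.972, 0.225], [-0.99, -0.031, 0.136], [-0.125, -0.231, -0.965]]
wrist_force: [-1.2, 0.3, 0.8]
gripper_width: 0.005
gripper_force: 0.0
```

Request:
drive_tool --pt "0 1 0 -7 0.026 -0.044 0.01" --pt "0 1 0 -7 0.026 -0.044 0.01" --pt "0 1 0 -7 0.026 -0.044 0.01" --pt "0 1 0 -7 0.026 -0.044 0.01" --pt "0 1 0 -7 0.026 -0.044 0.01"

```text
time_s: 5.57
tcp_pos: [0.4683, -0.0318, 0.1843]
ee_rot: [[0.149, -0.896, 0.419], [-0.962, -0.034, 0.27], [-0.228, -0.443, -0.867]]
wrist_force: [-0.2, 0.2, -0.3]
gripper_width: 0.004
gripper_force: 0.0
```

Request:
drive_tool --pt "0 1 0 -7 0.026 -0.044 0.01" --pt "0 1 0 -7 0.026 -0.044 0.01" --pt "0 1 0 -7 0.026 -0.044 0.01" --pt "0 1 0 -7 0.026 -0.044 0.01" --pt "0 1 0 -7 0.026 -0.044 0.01"

```text
time_s: 5.98
tcp_pos: [0.4753, -0.0318, 0.1507]
ee_rot: [[0.255, -0.774, 0.58], [-0.918, -0.005, 0.397], [-0.304, -0.633, -0.712]]
wrist_force: [-0.6, 0.2, -0.4]
gripper_width: 0.008
gripper_force: 0.0
```

```bash
python3 to.py .418 .02 .032
```

```text
t 5.9833 q [-12.3   8.  -28.8 -61.2 -35.7  67.3] u,y,n 0.42144600790524583 0.021355686117757313 0.11096432416192166 F [-0.5813  0.1683 -0.4462]
dp mm [ 57.7945  -7.8469 -53.3329] dr [-0.003   0.0029  0.005 ]
```

Request:
drive_tool --pt "0 9 -1 -9 0 0 0" --pt "0 9 -1 -9 0 0 0" --pt "0 9 -1 -8 0 0 0" --pt "0 9 -1 -8 0 0 0" --pt "0 8 -1 -8 0 0 0"

```text
time_s: 6.4
tcp_pos: [0.5193, -0.0375, 0.1078]
ee_rot: [[0.252, -0.777, 0.577], [-0.919, -0.005, 0.395], [-0.304, -0.63, -0.715]]
wrist_force: [0.2, 0.8, -0.4]
gripper_width: 0.007
gripper_force: 0.0
```

Request:
drive_tool --pt "0 7 -1 -5 0 0 0" --pt "0 7 -1 -5 0 0 0" --pt "0 0 0 0 0 0 0"

```text
time_s: 6.65
tcp_pos: [0.5329, -0.0405, 0.0968]
ee_rot: [[0.251, -0.779, 0.575], [-0.919, -0.005, 0.395], [-0.305, -0.627, -0.717]]
wrist_force: [-0.2, 0.4, -0.3]
gripper_width: 0.002
gripper_force: 0.0
```

```bash
python3 to.py .43 .02 .032
python3 - <<'E'
from h import *
c=capture('side');a=c['frame'][90:330,150:450]
c=capture('scene');b=c['frame'][90:330,130:430]
cv2.imwrite('pics/e.png',cv2.resize(np.hstack([a,b]),(800,320))[:,:,::-1])
E
```

```text
t 6.65 q [-13.8  18.7 -23.6 -67.3 -34.3  75.9] u,y,n 0.417544275012004 0.019198979095936375 0.03172845060858304 F [-0.2082  0.4416 -0.3259]
dp mm [ 7.8914 -0.0791  9.7854] dr [-0.0018 -0.0055  0.0072]
```

View pics/e.png

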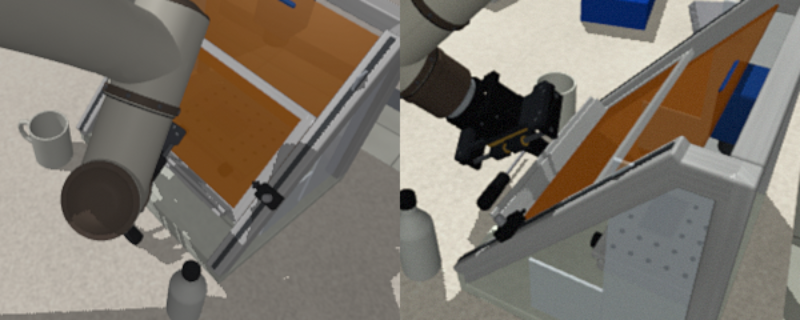

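The fingers sit under the lip and nothing is touching. Now the slow push up the slope.

Request:
drive_tool --pt "0 3 -0.3 4 0 0 0" --pt "0 3 -0.3 4 0 0 0" --pt "0 3 -0.3 4 0 0 0" --pt "0 3 -0.3 4 0 0 0" --pt "0 3 -0.3 3 0 0 0"

```text
time_s: 7.17
tcp_pos: [0.5458, -0.0423, 0.1165]
ee_rot: [[0.25, -0.78, 0.573], [-0.919, -0.005, 0.395], [-0.305, -0.625, -0.718]]
wrist_force: [-2.7, -1.2, -1.3]
gripper_width: 0.005
gripper_force: 1.7
```

Request:
drive_tool --pt "0 3 -0.3 4 0 0 0" --pt "0 3 -0.3 4 0 0 0" --pt "0 3 -0.3 4 0 0 0" --pt "0 3 -0.3 4 0 0 0" --pt "0 3 -0.3 3 0 0 0"

```text
time_s: 7.58
tcp_pos: [0.5618, -0.044, 0.1357]
ee_rot: [[0.25, -0.78, 0.574], [-0.919, -0.004, 0.394], [-0.305, -0.626, -0.718]]
wrist_force: [-3.9, -0.9, -1.2]
gripper_width: 0.007
gripper_force: 1.6
```

```bash
cat > lipm.py <<'E'
from h import *
from ik import U,Y,N
F=np.c_[U,Y,N]
from station import sense
for n in('side','scene'):
    c=capture(n)
    r=masks_of('lip',c)[0];P=pts(c,cv2.dilate(r['region'].astype(np.uint8),np.ones((5,5)))>0)@F
    w=P[:,2]+.3785+(-.0007 if n=='side' else .0012)
    l=P[(w>.014)&(w<.04)&(abs(P[:,1])<.155)&(P[:,0]<.545)&(P[:,0]>.43)]
    l=l[(l[:,1]<-.09)|(l[:,1]>.08)]
    m=masks_of('mark',c);M=pts(c,m[0]['region'])@F if m else np.zeros((0,3));k=M[(M[:,1]<-.165)&(M[:,1]>-.21)] if len(M) else M
    print(n,'lip u',len(l),np.round(np.percentile(l[:,0],[3,10,50,90,97]),4) if len(l) else '','clip u',len(k),np.round(np.percentile(k[:,0],[3,10,50,90,97]),4) if len(k) else '')
E
python3 to.py .5 .02 .032; python3 lipm.py
```

```text
t 7.5833 q [-10.7  16.5 -19.7 -59.6 -34.9  64.4] u,y,n 0.46602484823283247 0.01887739438666298 0.034421888338459626 F [-3.8512 -0.8677 -1.164 ]
dp mm [23.7343 -1.5326 24.5454] dr [-0.0015 -0.0065  0.0075]
side lip u 255 [0.4802 0.4816 0.486  0.4913 0.4916] clip u 254 [0.5121 0.5147 0.5249 0.5337 0.5341]
scene lip u 607 [0.4832 0.4853 0.4912 0.4935 0.4944] clip u 343 [0.5149 0.52   0.5321 0.5346 0.5352]
```

Request:
drive_tool --pt "0 3.2 -0.3 4 0 0 0" --pt "0 3.2 -0.3 4 0 0 0" --pt "0 3.2 -0.3 4 0 0 0" --pt "0 3.2 -0.3 4 0 0 0" --pt "0 3.2 -0.3 4 0 0 0"

```text
time_s: 8.3
tcp_pos: [0.5776, -0.0456, 0.1554]
ee_rot: [[0.25, -0.78, 0.574], [-0.919, -0.004, 0.394], [-0.305, -0.626, -0.718]]
wrist_force: [-0.9, -0.7, -2.6]
gripper_width: 0.003
gripper_force: 1.2
```

Request:
drive_tool --pt "0 2.5 -0.3 3 0 0 0" --pt "0 0 0 0 0 0 0"

```text
time_s: 8.47
tcp_pos: [0.5812, -0.0459, 0.1595]
ee_rot: [[0.251, -0.778, 0.576], [-0.919, -0.005, 0.394], [-0.304, -0.628, -0.717]]
wrist_force: [-0.3, -0.2, -0.6]
gripper_width: 0.006
gripper_force: 0.5
```

```bash
python3 to.py .503 .02 .034; python3 lipm.py
python3 - <<'E'
from h import *
c=capture('side');a=c['frame'][190:280,290:410]
c=capture('scene');b=c['frame'][210:300,150:270]
cv2.imwrite('pics/f.png',cv2.resize(np.hstack([a,b]),(800,300),interpolation=cv2.INTER_CUBIC)[:,:,::-1])
E
```

```text
t 8.4667 q [ -9.2  15.6 -17.1 -55.6 -35.7  58.4] u,y,n 0.4968366758812856 0.019136995727561373 0.03483644618722813 F [-0.3452 -0.2441 -0.6251]
dp mm [4.7309 0.3378 4.2659] dr [-0.0008 -0.0041  0.0076]
side lip u 257 [0.5114 0.5126 0.5167 0.5222 0.5226] clip u 257 [0.513  0.5153 0.525  0.5336 0.5341]
scene lip u 651 [0.5134 0.5149 0.5208 0.523  0.5238] clip u 342 [0.5156 0.5202 0.5322 0.5346 0.5351]
```

View pics/f.png

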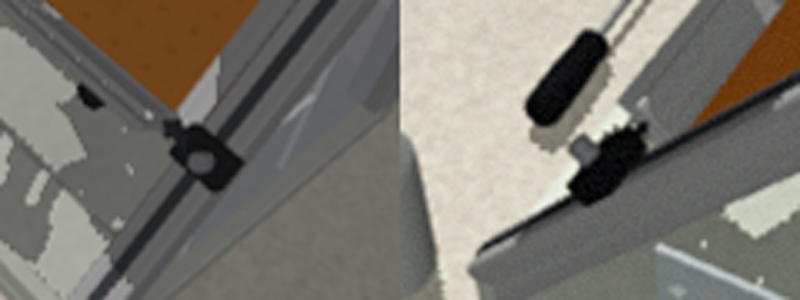

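Lip is about 6 mm short of the pointer (0.517 vs 0.523 along the slope). I nudge it 6 mm.

Request:
drive_tool --pt "0 1.3 -0.1 1.5 0 0 0" --pt "0 1.3 -0.1 1.5 0 0 0" --pt "0 1.3 -0.1 1.5 0 0 0" --pt "0 0 0 0 0 0 0" --pt "0 0 0 0 0 0 0"

```text
time_s: 9.28
tcp_pos: [0.5835, -0.0461, 0.1624]
ee_rot: [[0.25, -0.78, 0.573], [-0.919, -0.004, 0.394], [-0.305, -0.625, -0.718]]
wrist_force: [-2.3, 0.4, -1.9]
gripper_width: 0.006
gripper_force: 1.1
```

```bash
python3 to.py .48 .02 .036; python3 lipm.py
python3 - <<'E'
from h import *
from ik import U,Y,N
F=np.c_[U,Y,N]
for n in('side','scene'):
    c=capture(n);m=masks_of('mark',c)[0]['region'];P=pts(c,m)@F
    w=P[:,2]+.3785;k=P[(w>.008)&(w<.03)&(P[:,1]>-.166)&(P[:,1]<-.15)&(P[:,0]>.505)];print(n,len(k),np.percentile(k,[5,50,95],axis=0).round(4).tolist() if len(k) else '')
E
```

```text
t 9.2833 q [ -9.   15.6 -16.7 -54.9 -35.9  57.3] u,y,n 0.5005623488337619 0.019227776963893103 0.03487091953981626 F [-2.3183  0.4412 -1.8648]
dp mm [-13.8525   2.3309 -14.9416] dr [-0.0015 -0.0074  0.0075]
side lip u 261 [0.5146 0.5159 0.5203 0.5257 0.526 ] clip u 273 [0.512  0.5141 0.5249 0.5337 0.5341]
scene lip u 660 [0.5168 0.5186 0.5243 0.5264 0.5271] clip u 0 
side 25 [[0.5178, -0.1659, -0.361], [0.5224, -0.1621, -0.3589], [0.5276, -0.1578, -0.3572]]
scene 12 [[0.5227, -0.1654, -0.3625], [0.5274, -0.1619, -0.3607], [0.5292, -0.158, -0.3599]]
```

Request:
drive_tool --pt "0 1 -0.1 1.2 0 0 0" --pt "0 1 -0.1 1.2 0 0 0" --pt "0 0 0 0 0 0 0" --pt "0 0 0 0 0 0 0"

```text
time_s: 10.12
tcp_pos: [0.5863, -0.0464, 0.1656]
ee_rot: [[0.25, -0.779, 0.575], [-0.919, -0.004, 0.394], [-0.304, -0.627, -0.717]]
wrist_force: [-2.3, 0.1, -2.0]
gripper_width: 0.006
gripper_force: 0.9
```

```bash
python3 to.py .48 .02 .036; python3 lipm.py
```

```text
t 10.1167 q [ -8.9  15.5 -16.4 -54.5 -36.   56.7] u,y,n 0.5047618726339937 0.019249698414830332 0.0347797522037533 F [-2.33    0.1073 -1.9721]
dp mm [-16.6072   2.6178 -18.0991] dr [-0.0013 -0.0056  0.0078]
side lip u 257 [0.5191 0.5201 0.5247 0.5299 0.5303] clip u 267 [0.512  0.5151 0.526  0.5338 0.5342]
scene lip u 663 [0.5209 0.5229 0.5283 0.5308 0.5314] clip u 344 [0.5151 0.5203 0.532  0.5345 0.5352]
```

The lip is level with the pointer to within about 2 mm. I back off down the slope, then out.

Request:
drive_tool --pt "0 -3.2 0.4 -3.8 0 0 0" --pt "0 -3.2 0.4 -3.8 0 0 0" --pt "0 -3.2 0.4 -3.8 0 0 0" --pt "0 -3.2 0.4 -3.8 0 0 0" --pt "0 -3.2 0.4 -3.8 0 0 0"

```text
time_s: 10.83
tcp_pos: [0.5696, -0.0443, 0.1457]
ee_rot: [[0.25, -0.78, 0.574], [-0.919, -0.004, 0.394], [-0.305, -0.626, -0.718]]
wrist_force: [-0.5, -0.7, -0.5]
gripper_width: 0.004
gripper_force: 0.0
```

Request:
drive_tool --pt "0 -11 1 9 0 0 0" --pt "0 -11 1 9 0 0 0" --pt "0 -11 1 9 0 0 0" --pt "0 -11 1 9 0 0 0" --pt "0 -11 1 9 0 0 0"

```text
time_s: 11.25
tcp_pos: [0.5141, -0.0393, 0.1911]
ee_rot: [[0.249, -0.78, 0.574], [-0.919, -0.004, 0.394], [-0.305, -0.626, -0.718]]
wrist_force: [0.6, 0.1, 0.1]
gripper_width: 0.004
gripper_force: 0.0
```

Request:
drive_tool --pt "0 -8 1 7 0 0 0" --pt "0 -8 1 7 0 0 0" --pt "0 0 0 0 0 0 0" --pt "0 0 0 0 0 0 0" --pt "0 0 0 0 0 0 0"

```text
time_s: 11.67
tcp_pos: [0.4991, -0.0374, 0.2049]
ee_rot: [[0.25, -0.78, 0.574], [-0.919, -0.004, 0.394], [-0.305, -0.626, -0.718]]
wrist_force: [0.5, -1.0, 0.1]
gripper_width: 0.005
gripper_force: 0.0
```

```bash
python3 to.py .48 .02 .11; python3 lipm.py;python3 - <<'E'
from h import *
c=capture('side');a=c['frame'][90:330,150:450]
c=capture('scene');b=c['frame'][90:330,130:430]
cv2.imwrite('pics/g.png',cv2.resize(np.hstack([a,b]),(800,320))[:,:,::-1])
E
```

```text
t 11.6667 q [ -8.4   4.4 -24.5 -51.1 -37.5  52.2] u,y,n 0.4785654478995026 0.018515558401490974 0.12723141903306087 F [ 0.4608 -1.0368  0.1199]
dp mm [14.242  -0.1037 -9.889 ] dr [-0.0016 -0.0066  0.0079]
side lip u 251 [0.5191 0.5201 0.5245 0.53   0.5303] clip u 294 [0.5112 0.5134 0.5251 0.534  0.5343]Traceback (most recent call last):
  File "lipm.py", line 7, in <module>
    r=masks_of('lip',c)[0];P=pts(c,cv2.dilate(r['region'].astype(np.uint8),np.ones((5,5)))>0)@F
      ~~~~~~~~~~~~~~~~~^^^
IndexError: list index out of range
```

View pics/g.png

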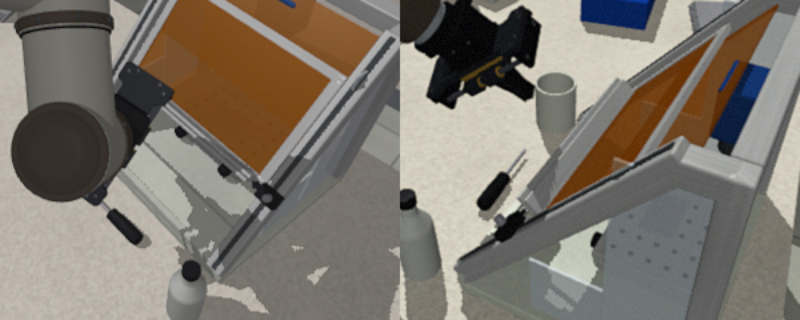

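The window stayed at 0.5245 against the clip's centre at about 0.523. The hand is clear, and the bottle, mug and screwdriver look undisturbed.

```bash
python3 -c "from station import *;print(finish_job())"
```

```text
the job is handed in; nothing more can be done
None
```

I pushed the window up until its lip was about 1–2 mm above the pointer tip by my camera measurement (8 mm allowed), took the hand clear, and handed the job in at about 12 s; the hand-in gave no verdict.

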